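# Lean the long rolling guide on the drying stand

### The job

Pick up the longer of the two wooden clay-rolling guides and lean it, broad face down, on the drying stand to dry: its foot on the base against the stop batten, its upper end resting against the upright back board, near the middle of the stand and square to the stop. Leave the short guide where it lies.

Things in the scene. Friction and masses are not known exactly. Their poses are not given: they have to be found in the camera images.
- long_guide_mid (a point): Centre of the long rolling guide: a plain pale wooden bar 280 mm long, 40 mm wide, 20 mm thick, about 0.15 kg, ends alike, loose, lying flat on the table (this point 10 mm above it). x runs along its length, y across its width, z through its thickness (up as it lies). The two guides may have swapped places.
- short_guide_mid (a point): Centre of the short rolling guide: the same bar but only 180 mm long, lying flat on the table; not to be moved. x along its length, z up.
- stop (a point): On the drying stand: where the inner face of the stop batten meets the top of the base, half-way along the batten. x is level, from the stop to the back board; y along the stop; z up. The base is 12 mm thick, so this point is 12 mm above the table. The stop is 25 mm high above the base, 18 mm thick, 170 mm long.
- stand: The fixed plywood drying stand, 290 mm deep, 170 mm wide, no side walls, back board at the end to the robot's left; origin under its middle, axes as the stop's. The upright face of its back board is 218 mm from the stop's inner face and 235 mm high above the base. Touching stop and board, broad face down, the long guide slopes 43 degrees from level.

How it is judged:
By the outcome, as a careful person would: the job done as asked, in the order asked, and still so for the second after the job is handed in, with the robot touching nothing.
It also fails if it takes over 45 s, if anything falls off the work surface, if the arm or the gripper's body presses on something with over 40 N, if the wrist force passes 120 N, or if a joint passes its speed limit or range.

### The arm

A 7-joint arm with a two-finger parallel gripper is mounted at the origin on the work surface. World frame = base frame: x ahead of the robot, y to its left, z up, the work surface at z = 0. Lengths are in m, angles in rad, forces in N, time in s.
With the tool pointing down it reaches from about 0.425 to 0.975 m from the base axis. Payload 16.7 kg.
Tool frame: the origin (TCP) lies on the centre line of the jaws, within the pads' length; the fingertips stand r.tips_ahead ahead of it and the grasp point (between the pads) lies 2 mm behind it (r.tips_ahead is the distance from the TCP to the fingertips, in m); z points along the fingers, y is the direction in which the jaws open and shut (so a half turn about z gives the same grasp; the last joint's range is limited). The gripper opens to 85 mm and grips with 20 to 120 N. Pads are 22 mm wide; open, the fingers measure 114 mm over their backs; the gripper's body (76 mm by 85 mm) begins 54 mm behind the grasp point. The pads swing forward as they close: fully open they stand 13 mm farther back than shut.
Start: joints at [0.995, 0.426, 0.074, 1.606, -0.034, 1.111, -0.067], TCP at [0.279, -0.614, 0.248] pointing down, gripper open.
Joint ranges: [-2.85, 2.85], [-0.5, 2.14], [-1.23, 1.37], [0.21, 2.46], [-1.02, 4.16], [0.16, 2.05], [-2.73, 2.73]. Speed limits (rad/s): [1.89, 1.89, 2.39, 2.39, 3.01, 3.01, 3.01].

### API

Orientations are given as a 3x3 rotation matrix whose columns are the frame's x, y, z axes.
In Python, from cell import r, gripper_open, grab, kinematics, cams, workorder, monitor gives the robot as it stands. Calls block until the motion is done:
- r.movep(position, orientation): joint-space move of the TCP to a pose.
- r.movel(position, frame=None, vel=0.15): straight line of the TCP; frame=None keeps the orientation; vel is the mean speed in m/s.
- r.set_joints(angles): joint-space move.
- gripper_open() and grab(squeeze=None): open the fingers fully, or close them until they stop; squeeze is the grip in N (None keeps the last).
- r.wait(seconds).
- kinematics.inverse_kinematics(position, orientation): joint angles nearest the present ones, or None.
- cams.camera(name): name is "side" or "top" or "wrist"; returns a dict with "frame" (400x640x3 uint8, blue, green, red), "intrinsics" (3x3 intrinsics, pixels), "R" (3x3) and "t" (3): a world point X has camera coordinates R X + t. Camera axes: x right, y down, z forward; pixel columns grow to the right and rows downward; lengths in m; the calibration is good to about 2 mm. A picture is of the moment at which its call begins. There is no depth.
A pose or a line that the arm cannot do raises r.PlanningError and nothing moves.
- workorder.close_job(): hands the job in, once; it reports no verdict.
Readings, each from a call of its own:
- monitor.get_time(): time.
- monitor.get_joint_pos(): joint angles.
- monitor.get_joint_vel(): joint speeds.
- monitor.get_joint_torque(): joint torques, N m.
- monitor.get_tcp_pos(): TCP position.
- monitor.get_ee_rot(): TCP orientation.
- monitor.get_wrist_force(): force on the tool from outside, world axes, zero at the start.
- monitor.get_ft_torque(): the same for the moment, N m.
- monitor.get_gripper_width(): finger opening in m.
Only numpy, scipy, OpenCV 4.12 (cv2) and the standard library are available. Lean on these libraries where they do the work, as an engineer would, in place of code of your own. Each camera call takes 0.05 s, during which the arm holds its last target. There are 200 camera calls.

## Working session

There is one attempt and no reset: what is moved stays moved. The work goes in short steps, each a Python script; the robot and the scene stay as the last script left them, time stands still between calls to the robot, and variables do not carry over. Pictures are saved under pics/ and viewed, about 8 in all and at most 12, crops included, and the job is handed in when it is done.

```bash
mkdir -p pics; ls
python3 - <<'E'
from cell import r,cams,monitor
import cv2,numpy as np
for n in("top","side"):
    c=cams.camera(n);cv2.imwrite(f"pics/{n}0.png",c["frame"]);np.savez(f"{n}.npz",**{k:c[k] for k in("intrinsics","R","t")})
    print(n,c["intrinsics"].tolist(),(-c["R"].T@c["t"]).round(3),c["R"].round(3).tolist())
print(monitor.get_time(),r.tips_ahead,monitor.get_ee_rot().round(3).tolist(),monitor.get_gripper_width())
E
```

```text
pics
top [[422.7076578894662, 0.0, 320.9882650186649], [0.0, 422.7076578894662, 199.20498874405766], [0.0, 0.0, 1.0]] [ 0.541 -0.025  1.021] [[0.011, -1.0, -0.0], [-0.997, -0.011, -0.079], [0.079, 0.001, -0.997]]
side [[458.53421617504756, 0.0, 323.25632722458045], [0.0, 458.53421617504756, 198.26664568543148], [0.0, 0.0, 1.0]] [ 0.467 -0.858  0.684] [[0.985, -0.169, 0.017], [-0.087, -0.59, -0.803], [0.146, 0.789, -0.596]]
0.1 0.017 [[0.91, 0.414, -0.001], [0.414, -0.91, 0.001], [-0.0, -0.001, -1.0]] 0.08569547479874434
```

View pics/top0.png

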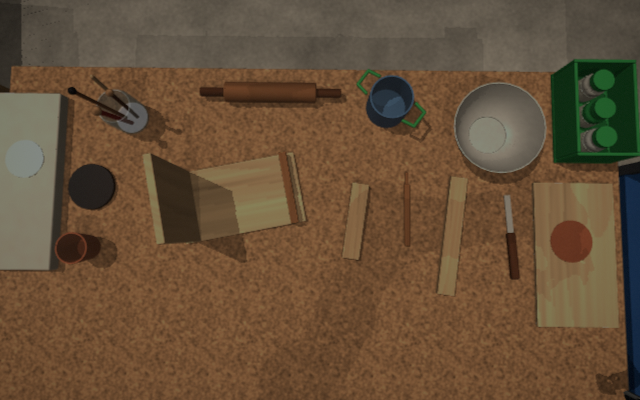

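View pics/side0.png

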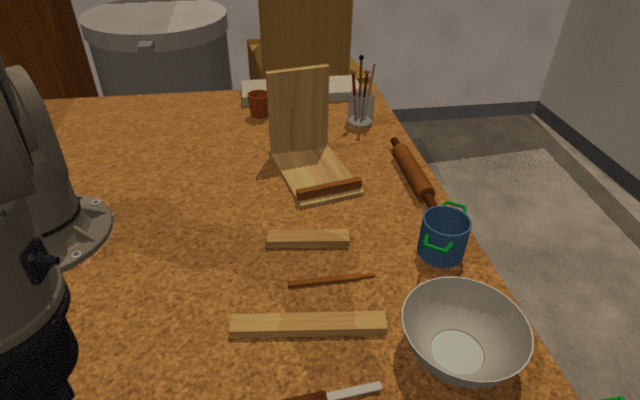

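The top view shows the long guide with corners at about (451,177), (467,178), (454,295) and (438,293). The short guide is around (356,221), the stop batten runs (281,154)–(297,223), and the back board is at left, around (150,200). I'll enlarge this area to get better corners.

Run:
```python
import cv2,numpy as np
a=cv2.imread("pics/top0.png")
a=cv2.convertScaleAbs(a,alpha=1.5)
p=cv2.resize(a[145:245,140:310],None,fx=4.7,fy=4.7,interpolation=cv2.INTER_CUBIC)
cv2.imwrite("pics/c1.png",p)
# long guide: segmentation
im=cv2.imread("pics/top0.png");s=cv2.imread("pics/side0.png")
T=np.load("top.npz")
def ray(u,v,z,T=T):
    d=T["R"].T@np.linalg.solve(T["intrinsics"],[u,v,1]);c=-T["R"].T@T["t"];return c+d*(z-c[2])/d[2]
hsv=cv2.cvtColor(im,cv2.COLOR_BGR2HSV)
print(hsv[230,452],hsv[220,356],hsv[230,430],hsv[250,400])
for box in((425,165,480,305),(335,170,380,270)):
    x0,y0,x1,y1=box
    h=cv2.GaussianBlur(im,(3,3),0)[y0:y1,x0:x1]
    g=h[...,0].astype(np.uint8)   # blue: pale wood vs cork
    t,m=cv2.threshold(g,0,255,cv2.THRESH_OTSU)
    m=cv2.morphologyEx(m,cv2.MORPH_OPEN,np.ones((3,3)))
    n,l,st,_=cv2.connectedComponentsWithStats(m);k=1+np.argmax(st[1:,4])
    q=np.argwhere(l==k)[:,::-1].astype(np.float32)+[x0,y0]
    b=cv2.boxPoints(cv2.minAreaRect(q.astype(np.float32)))
    w=np.array([ray(*c,.02) for c in b]);print(t,b.round(1).tolist(),w.round(3).tolist(),w.mean(0).round(4),[np.linalg.norm(w[i]-w[i-1]).round(3) for i in range(4)])
```

```text
[ 17 122 132] [ 15 124 130] [ 14 145 100] [ 14 141 103]
59.0 [[437.0, 293.5], [451.3999938964844, 175.3000030517578], [467.70001220703125, 177.3000030517578], [453.20001220703125, 295.5]] [[0.403, -0.297, 0.02], [0.681, -0.334, 0.02], [0.677, -0.373, 0.02], [0.399, -0.335, 0.02]] [ 0.5398 -0.3345  0.02  ] [np.float64(0.038), np.float64(0.281), np.float64(0.039), np.float64(0.281)]
56.0 [[341.5, 256.70001220703125], [351.70001220703125, 181.60000610351562], [367.8999938964844, 183.8000030517578], [357.70001220703125, 258.8999938964844]] [[0.485, -0.073, 0.02], [0.663, -0.096, 0.02], [0.659, -0.135, 0.02], [0.481, -0.111, 0.02]] [ 0.572  -0.1039  0.02  ] [np.float64(0.038), np.float64(0.18), np.float64(0.039), np.float64(0.179)]
```

View pics/c1.png

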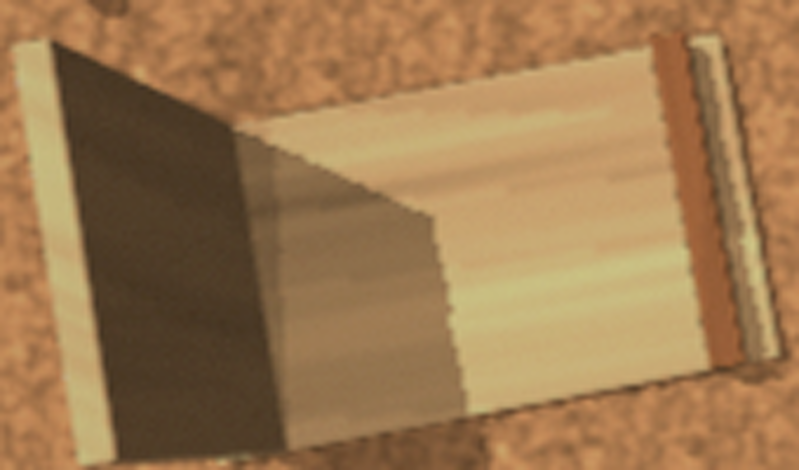

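The crop shows these edges:
- Stop batten top, inner edge: (652,38)–(710,370).
- Board/base seam: (235,130)–(285,450).
- Board top front edge: (52,42)–(115,460).
- Base right edge: (722,36)–(782,356).

The guide sizes came out right, at 0.281×0.039 and 0.180×0.039.

```bash
cat > h.py <<'E'
import numpy as np,cv2
T=np.load("top.npz");S=np.load("side.npz")
def ray(u,v,z,T=T):
    d=T["R"].T@np.linalg.solve(T["intrinsics"],[u,v,1]);c=-T["R"].T@T["t"];return c+d*(z-c[2])/d[2]
def proj(X,T=T):
    p=T["intrinsics"]@(T["R"]@np.asarray(X)+T["t"]);return p[:2]/p[2]
E
python3 - <<'E'
from h import *
E={"stopin":((652,38),(710,370),.037),"stopout":((685,36),(742,365),.037),"seam":((235,130),(285,450),.012),"btop":((52,42),(115,460),.247),"baseR":((722,36),(782,356),.012)}
for k,(a,b,z) in E.items():
    a,b=[ray((q[0]+.5)/4.7-.5+140,(q[1]+.5)/4.7-.5+145,z) for q in(a,b)]
    d=(a-b)/np.linalg.norm(a-b);m=(a+b)/2;n=np.array([-d[1],d[0]])
    print(k,m.round(4),"len",np.linalg.norm(a-b).round(4),"ang",np.degrees(np.arctan2(d[1],d[0])).round(2),"off",(n@m[:2]).round(4))
E
```

```text
stopin [0.6449 0.0624 0.037 ] len 0.1689 ang 10.89 off -0.0607
stopout [0.6468 0.0462 0.037 ] len 0.1673 ang 10.74 off -0.0752
seam [0.6011 0.278  0.012 ] len 0.1658 ang 10.84 off 0.16
btop [0.6018 0.2771 0.247 ] len 0.1667 ang 10.91 off 0.1582
baseR [0.652  0.0284 0.012 ] len 0.1673 ang 11.44 off -0.1015
```

```bash
cat >> h.py <<'E'
n=np.array([-.188,.982,0]);n/=np.linalg.norm(n);lat=np.array([n[1],-n[0],0])   # stop x axis, sideways
up=np.array([0,0,1.]);s=lat*.6435-n*.0597+up*.012
bm=np.array([.5398,-.3345,.01]);bd=np.array([.991,-.134,0]);bd/=np.linalg.norm(bd)
H=.011   # TCP above bar centre
def tool(bx,bz): return np.c_[bx,-np.cross(bz,bx),-bz]
def place(deg,dx=0,dz=0):
    """tool pose with the foot top corner dx off the stop, foot bottom corner dz above base"""
    a=np.radians(deg);u=np.cos(a)*n+np.sin(a)*up;v=-np.sin(a)*n+np.cos(a)*up
    P=s+n*(dx+.02*np.sin(a))+up*dz
    return P+.14*u+(.01+H)*v, tool(u,v)
E
python3 - <<'E'
from h import *
from cell import r,kinematics as k
G=tool(bd,up)
for nm,p in {"pre":(bm+up*.12,G),"g":(bm+up*H,G),"hi":place(47,.005,.14),"lo":place(47,.005,.005),"end":place(43),"ret":None}.items() if 0 else [("pre",(bm+up*.12,G)),("g",(bm+up*H,G)),("hi",place(47,.005,.14)),("lo",place(47,.005,.005)),("end",place(43)),("ret",(place(43)[0]-.12*place(43)[1][:,2],place(43)[1]))]:
    q=k.inverse_kinematics(*p);print(nm,p[0].round(3),None if q is None else np.round(q,2))
E
```

```text
pre [ 0.54  -0.334  0.13 ] [ 0.41  0.48  0.05  1.8  -0.03  0.86 -1.22]
g [ 0.54  -0.334  0.021] [ 0.41  0.63  0.06  1.85 -0.06  0.66 -1.2 ]
hi [0.624 0.16  0.269] [ 0.54  0.61 -0.76  1.65 -0.46  1.13  0.28]
lo [0.624 0.16  0.134] [ 0.47  0.76 -0.65  1.72 -0.47  0.96  0.44]
end [0.624 0.162 0.123] [ 0.43  0.73 -0.63  1.73 -0.43  0.92  0.4 ]
ret [0.64  0.082 0.211] [ 0.59  0.68 -0.71  1.62 -0.36  1.13  0.34]
```

Run:
```python
from h import *
from cell import r,grab,cams,monitor as m
G=tool(bd,up)
r.movep(bm+up*.12,G)
c=cams.camera("wrist");cv2.imwrite("pics/w1.png",c["frame"])
r.movel(bm+up*H,vel=.12);print("f",m.get_wrist_force().round(1))
grab(70);print("w",m.get_gripper_width(),m.get_tcp_pos().round(4))
r.movel(bm+up*.25,vel=.25)
print(m.get_gripper_width(),m.get_time(),m.get_wrist_force().round(1),m.get_ft_torque().round(2))
for n_ in("top","side"):
    cv2.imwrite(f"pics/{n_}1.png",cams.camera(n_)["frame"])
cv2.imwrite("pics/m1.png",cv2.resize(np.hstack([cv2.imread("pics/top1.png"),cv2.imread("pics/side1.png")])[:, 250:],None,fx=.77,fy=.77))
```

```text
f [-0.5  0.2  0.5]
w 0.038492811305279526 [ 0.5401 -0.3347  0.0218]
0.03834310774256874 4.3 [-0.2  0.3 -1.8] [-0.02 -0.06  0.02]
```

View pics/m1.png

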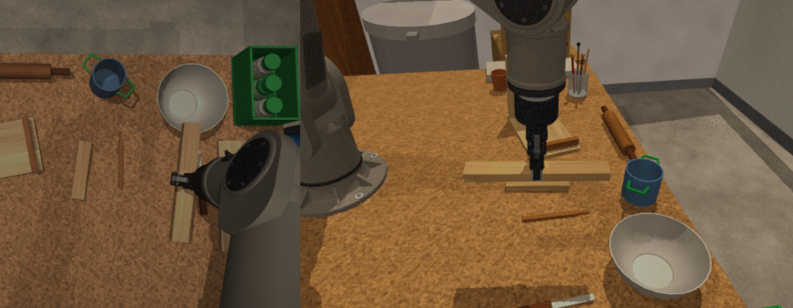

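The top and side views show the long guide held level at its middle (gripper at about (185,180) in the left half). The short guide hasn't moved. Next I'll carry it above the stand, lower it to about 12 mm over the base, and check.

Run:
```python
from h import *
from cell import r,cams,monitor as m
r.movep(*place(47,.005,.14)); r.movel(place(47,.005,.012)[0],vel=.12)
print(m.get_tcp_pos().round(4),place(47,.005,.012)[0].round(4),m.get_time(),m.get_wrist_force().round(1),m.get_ft_torque().round(2))
for n_ in("top","side"):
    cv2.imwrite(f"pics/{n_}2.png",cams.camera(n_)["frame"])
a=cv2.imread("pics/side2.png");t=cv2.imread("pics/top2.png")
# predicted bar corners
an=np.radians(47);u=np.cos(an)*n+np.sin(an)*up;v=-np.sin(an)*n+np.cos(an)*up;P=s+n*(.005+.02*np.sin(an))+up*.012
for im,C in((a,S),(t,T)):
  for i in(0,.28):
    for j in(-.02,.02):
      for q in (0,.02):
        x,y=proj(P+i*u+j*lat+q*v,C);cv2.circle(im,(int(round(x)),int(round(y))),1,(0,0,255),-1)
A=cv2.resize(a[50:220,230:400],(400,400),interpolation=cv2.INTER_CUBIC);B=cv2.resize(t[120:290,140:310],(400,400),interpolation=cv2.INTER_CUBIC)
cv2.imwrite("pics/m2.png",cv2.convertScaleAbs(np.hstack([A,B]),alpha=1.4))
```

```text
[0.6249 0.1604 0.1415] [0.6245 0.1603 0.1407] 7.4333 [-0.5 -0.4 -1.3] [-1.   -0.12  0.01]
```

View pics/m2.png

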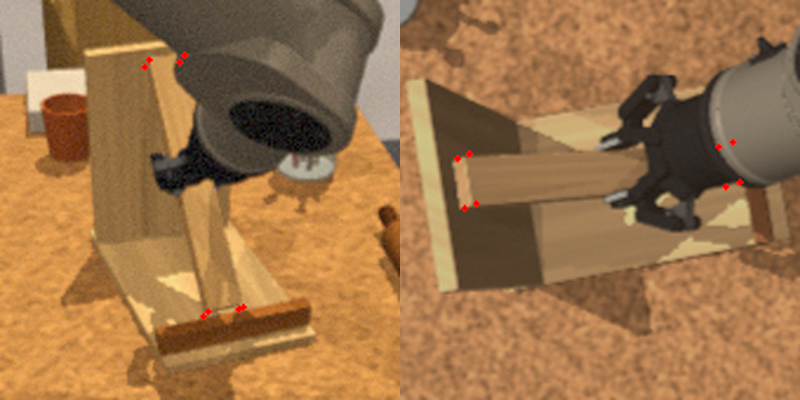

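The predicted corners (red) fall on the bar's ends in both views. The guide is centred, and its foot is just inside the stop with clearance. Next I'll lower it until it touches, slide it to the stop, tilt it onto the board, and release.

Run:
```python
from h import *
from cell import r,cams,gripper_open,monitor as m
f0=m.get_wrist_force(); F=lambda: (lambda d:np.array([d@n,d@lat,d[2]]))(m.get_wrist_force()-f0)
dz=.012;dx=.005;a=47
def go(): r.movel(*place(a,dx,dz),vel=.03)
while dz>-.006:
    dz-=.001;go()
    if F()[2]>3: break
print("down",dz,F().round(1),m.get_time())
dz+=.0015;go()
while dx>-.005:
    dx-=.001;go()
    if F()[0]>3: break
print("stop",dx,F().round(1),m.get_time())
dx+=.0005
while a>41.5:
    a-=.5;go()
    f=F()
    if a<45.5 and np.hypot(f[0],f[2])>5: break
print("tilt",a,f.round(1),m.get_ft_torque().round(2),m.get_gripper_width(),m.get_time())
print(m.get_tcp_pos().round(4),place(a,dx,dz)[0].round(4))
for k in("top","side"): cv2.imwrite(f"pics/{k}3.png",cams.camera(k)["frame"])
A=cv2.resize(cv2.imread("pics/side3.png")[50:220,230:400],(400,400),interpolation=cv2.INTER_CUBIC);B=cv2.resize(cv2.imread("pics/top3.png")[120:290,140:310],(400,400),interpolation=cv2.INTER_CUBIC)
cv2.imwrite("pics/m3.png",cv2.convertScaleAbs(np.hstack([A,B]),alpha=1.4))
```

```text
down -0.0020000000000000035 [3.  1.2 5.1] 11.0333
stop -0.005 [ 5.5 -0.3  3.1] 13.7833
tilt 45.0 [ 6.4 -0.1  4.1] [0.88 0.21 0.06] 0.03782990459844836 14.7833
[0.6255 0.155  0.1257] [0.6256 0.1545 0.1253]
```

View pics/m3.png

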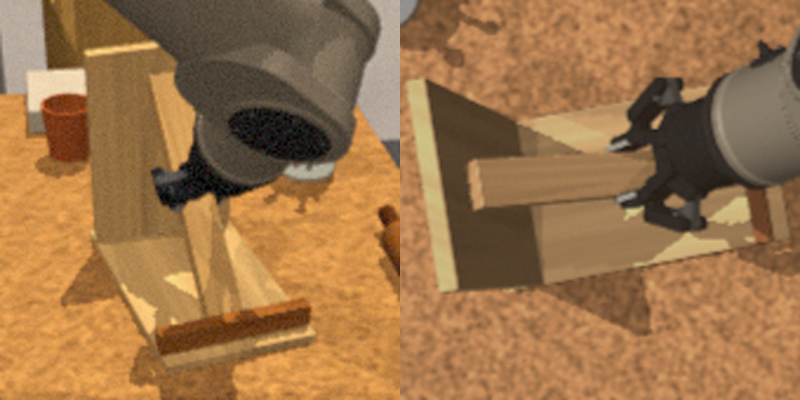

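The foot is at the stop (5.5 N contact), but residual stop force ended the tilt early. The upper end at (475,183) is still about 15 mm off the board. I'll ease off the stop and keep tilting, watching for a reaction from the board.

Run:
```python
from h import *
from cell import r,cams,monitor as m
f0=np.array([-.5,-.4,-1.3]); F=lambda: (lambda d:np.array([d@n,d@lat,d[2]]))(m.get_wrist_force()-f0)
dx,dz=-.0025,.0005
for a in np.arange(45,40.9,-.5):
    r.movel(*place(a,dx,dz),vel=.03);f=F();print(a,f.round(1),m.get_ft_torque().round(2)[0])
    if f[0]<-2.5 or np.linalg.norm(f)>9: break
print(m.get_time())
for k in("top","side"): cv2.imwrite(f"pics/{k}4.png",cams.camera(k)["frame"])
A=cv2.resize(cv2.imread("pics/side4.png")[50:220,230:400],(400,400),interpolation=cv2.INTER_CUBIC);B=cv2.resize(cv2.imread("pics/top4.png")[120:290,140:310],(400,400),interpolation=cv2.INTER_CUBIC)
cv2.imwrite("pics/m4.png",cv2.convertScaleAbs(np.hstack([A,B]),alpha=1.4))
```

```text
45.0 [ 1.5  1.9 -0. ] -0.73
44.5 [ 1.6 -0.4  0.9] -1.02
44.0 [ 0.8 -0.9 -0.4] -0.94
43.5 [0.5 0.4 0.2] -0.91
43.0 [-3.4  1.  -2.3] -1.5
16.1333
```

View pics/m4.png

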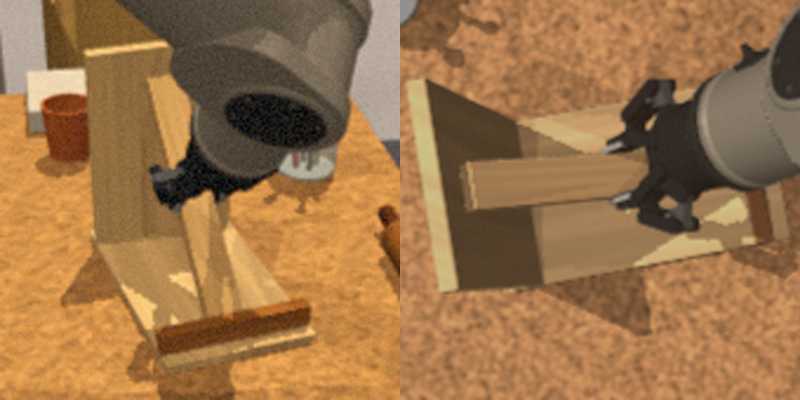

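At 43° the board pushes back (−3.4 N), which matches the expected lean. Time to release and retreat along the tool axis.

Run:
```python
from h import *
from cell import r,cams,gripper_open,monitor as m
r.movel(*place(43.3,-.003,.0005),vel=.03)
gripper_open(); p=m.get_tcp_pos();R=m.get_ee_rot()
r.movel(p-.13*R[:,2],vel=.12)
r.movel(p-.13*R[:,2]+np.array([-.05,-.2,.08]),vel=.25)
print(m.get_time(),m.get_wrist_force().round(1),m.get_gripper_width())
for k in("top","side"): cv2.imwrite(f"pics/{k}5.png",cams.camera(k)["frame"])
a=cv2.imread("pics/side5.png");t=cv2.imread("pics/top5.png")
an=np.radians(43);u=np.cos(an)*n+np.sin(an)*up;v=-np.sin(an)*n+np.cos(an)*up;P=s+n*(.02*np.sin(an)-.002)
for im,C in((a,S),(t,T)):
  for i in(0,.28):
    for j in(-.02,.02):
        x,y=proj(P+i*u+j*lat+.02*v,C);cv2.circle(im,(int(round(x)),int(round(y))),1,(0,0,255),-1)
A=cv2.resize(a[50:220,230:400],(400,400),interpolation=cv2.INTER_CUBIC);B=cv2.resize(t[120:290,140:310],(400,400),interpolation=cv2.INTER_CUBIC)
cv2.imwrite("pics/m5.png",cv2.convertScaleAbs(np.hstack([A,B]),alpha=1.4))
```

```text
19.275 [-0.2  1.4 -1. ] 0.08556732415990674
```

View pics/m5.png

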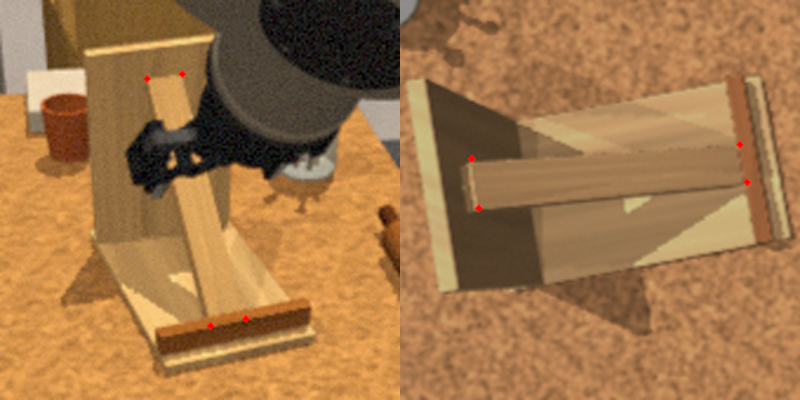

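The guide leans with its foot at the batten (about (744,165)) and its upper end on the board (about (472,185)), close to the predicted points. One zoom on the fresh frame will check squareness and the foot gap.

Run:
```python
import cv2,numpy as np
t=cv2.imread("pics/top5.png")
cv2.imwrite("pics/c6.png",cv2.convertScaleAbs(cv2.resize(t[165:225,160:305],None,fx=5.5,fy=5.5,interpolation=cv2.INTER_CUBIC),alpha=1.6))
```

```text
(no output)
```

View pics/c6.png

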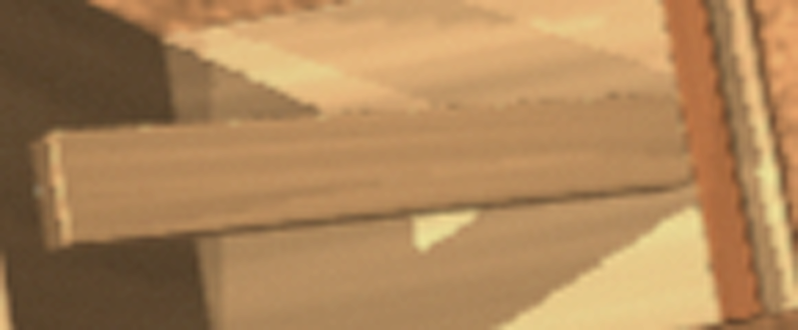

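The foot meets the batten with no visible gap. Top-face corners in the crop are (50,132) and (70,243) at the upper end, and (683,95) and (693,187) at the foot.

Run:
```python
from h import *
P=[ray((x+.5)/5.5-.5+160,(y+.5)/5.5-.5+165,z)-s for x,y,z in((50,132,.2176),(70,243,.2176),(683,95,.0266),(693,187,.0266))]
for p in P: print((p@n).round(4),(p@lat).round(4))
e=(P[0]+P[1])/2-(P[2]+P[3])/2;print("yaw deg",np.degrees(np.arctan2(e@lat,e@n)).round(2))
```

```text
0.2056 0.0174
0.2045 -0.022
-0.0004 0.0171
0.0021 -0.0229
yaw deg 0.18
```

Run:
```python
from cell import workorder,monitor as m
workorder.close_job();print(m.get_time())
```

```text
the job is handed in; nothing more can be done
the job is handed in; nothing more can be done
```

The long guide is leaning on the drying stand, broad face down, and the job is handed in. The clock stood at 19.3 s at my last reading, just before I handed in. I gripped it at its middle, lowered it to the base, slid the foot to the stop, tilted it until the board pushed back at about 43°, then released it and backed the arm clear.

**Last camera check:**
- **Foot:** its top corners measured −0.4 mm and 2.1 mm from the stop's inner face, so it is at the stop within the 2 mm calibration.
- **Upper end:** its top corners were 205 mm from the stop, which is where they should be when the guide rests on the board.
- **Position:** it is about 3 mm off the stand's middle and about 0.2° out of square with the stop.
- **Short guide:** nothing touched it. It showed as unmoved when the long guide was lifted, and I did not measure it again after that.

**Not as planned:** the first tilt stopped early at 45° because of leftover force from the stop. I eased off and finished the tilt. The largest contact force I read at the wrist was about 8 N.

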